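Level the hinged stand by its screw, pressing the spirit level on it

ROBOT

A 6-joint arm with a two-finger parallel gripper is mounted at the origin on a cart in front of the work surface, level with it; the furniture and walls round the work are solid. World frame = base frame: x ahead of the robot, y to its left, z up, the work surface at z = 0. Lengths are in mm, angles in rad, forces in N, time in s.
With the tool pointing down it reaches from about 375 to 900 mm from the base axis. Payload 3.1 kg.
Tool frame: the origin (TCP) lies between the finger pads; the fingertips stand 17 mm ahead of it and the grasp point (between the pads) lies 2 mm behind it; z points along the fingers, y is the line along which they close (so a half turn about z gives the same grasp; the last joint's range is limited). The gripper opens to 87 mm and grips with 3 to 60 N. Pads are 19 mm wide; open, the fingers measure 117 mm over their backs; the gripper's body (75 mm by 190 mm) begins 51 mm behind the grasp point.
Start: joints at [-1.28, 0.527, 1.433, -0, 1.181, -0.178], TCP at [282.96, -557.253, 239.548] pointing down, gripper open.
Joint ranges: [-3.08, 3.08], [-0.75, 2.2], [0.22, 2.44], [-1.43, 4.57], [0, 2.65], [-2.85, 2.85]. Speed limits (rad/s): [2.79, 2.79, 3.14, 3.14, 3.14, 3.14].

INTERFACE

Orientations are given as a unit quaternion [x, y, z, w].
In Python, from cell import get_state, capture, calibration, ticket gives the robot as it stands.
- The arm moves only by the tool apply_moves, never from a script. Its argument "increments" is a list that holds one entry, the list of rows, each a list of 4 numbers: the shift along the world's x, y, z in cm, then the turn about the world's z in rad. A call has exactly 8 rows; each row is the pose to reach, as a shift and turn from the pose commanded when the call began; what a row does not reach only later rows make up. A row lasts 1/8 s, in which the tool goes at most 62.5 mm and 10.7 degrees, less where a joint would pass 70% of its speed; a pose out of reach is approached as far as the arm can. A call with a gripper value outside its range is refused whole. "fingers" is the gripper command: -1 is shut, 1 is fully open, values between are in proportion, set as the call begins (left out, the last holds). The fingers move at their own pace and stop on an object; "newtons" is the grip in N (left out, the last holds). Time passes only in rows, so rows that repeat a pose let the fingers close, or fill a call up. It gives the time, the measured TCP pose, the force, the opening and the grip force at its end, in the units of the state.
- get_state(): the state, without advancing time (a new reading comes with each control period).
- capture(name): name is "scene" or "top" or "wrist"; returns the picture (384x512x3 uint8, red, green, blue); there is no depth.
- calibration(name): a dict with "K" (3x3 intrinsics, pixels), "k1" (the pictures are not rectified: a ray, as slopes to the right and down, at radius r is drawn at 1 + k1 r^2 times it, then the intrinsics apply), "origin" and "orientation" of the camera in the world; the wrist camera has in their place "tool_from_camera" (4x4, takes a point from camera to tool coordinates, whose origin is the TCP and whose axes are the flange's). Camera axes: x right, y down, z forward; pixel columns grow to the right and rows downward; lengths in mm; the calibration is good to about 2 mm. A picture is of the moment at which its call begins: read the wrist's pose just before it. calibration takes no time and is no camera call.
- ticket.job_done(): hands the job in; it is judged then, once.
The state is a dict: "time_s": time; "qpos": joint angles; "qd": joint speeds; "tau": joint torques, N m; "position": TCP position; "tool_rot": TCP orientation; "force": force on the tool from outside, world axes, zero at the start; "moment": the same for the moment, N m; "gripper_width": opening from 0.0 (shut) to 1.0 (fully open); "finger_force": force on a finger pad.
Only numpy, scipy, OpenCV 4.12 (cv2) and the standard library are available. Lean on these libraries where they do the work, as an engineer would, in place of code of your own. Each camera call takes 0.05 s, during which the arm holds its last target. There are 200 camera calls.

TASK

Stand the spirit level upright along the rubber strip in the middle of the hinged plate of the levelling stand, and turn the stand's levelling screw by its wing so that, with the level pressed down and the sprung plate fully home on its seat, the bubble rests between the two lines of the vial. Finish while holding: the program ends with the gripper still pressing the level down, plate home and bubble between the lines. Do not knock the tools and fittings lying around.

Things in the scene. Friction and masses are not known exactly. Their poses are not given: they have to be found in the camera images.
- spirit_level: Orange spirit level, 24 wide (own x) x 302 long (own y) x 50 high (own z), 0.3 kg, upright on the worktop left of the stand; grasp across the 24 mm near its middle. Origin: centre of its underside. A vial on the middle of its top edge (14 wide, 64 long) reaches 65 above the underside; the rest of the top edge is bare and flat at 50. Either end may point either way on the plate.
- bubble (a joint): White 10 mm bubble in the level's vial, floating to the high end: the value is the level's lengthwise slope in rad (0.3 mm of travel per mrad, stops at +-0.055). Positive: bubble and high end toward the level's own -y. Between the two black lines within +-0.010. Settles in about 1 s.
- plate_mid (a point): Centre of the top face of the stand's aluminium plate, 100 (x) x 320 (y) x 8 mm, about 40 to 60 above the worktop; z is its normal. A black rubber strip 34 wide runs along its middle in y. The plate hinges on a line along x, 150 mm toward +y from here and 8 below the top face; its free end is -y, next to the screw.
- plate (a joint): Lift of the plate off its seat (an arm below it that the screw raises), rad: 0 pressed home, 0.035 lifted by its spring. It is added to the slope, so the bubble counts only when home. Pressing home takes 3 to 4 N on the level's top 100 mm from its middle toward the screw, 5 to 6 N at its middle; 20 N does no harm.
- foot_grip (a point): Wing of the levelling screw, 215 mm toward -y from plate_mid: upright tab 46 long (own x) x 11 thick (own y) x 38 high, turning on its vertical middle line; this point is on it, 14 below the tab's top, 90 above the worktop. Clockwise from above raises the plate's free end, 0.030 rad per rad; stays where left (0.25 N m friction). Travel 3.5 rad.
- stand: Fixed dark steel base, 110 (x) x 430 (y) x 12 mm; origin on its underside below plate_mid, 30 mm toward +y of the base's centre; axes as the plate's. Hinge at the +y end, levelling screw at the -y end. At the start the plate, if pressed home, has its free end too low by 0.03 to 0.055 rad.
- screwdriver_red: Bystander: red screwdriver, 206 long, lying in front of the stand; leave alone.
- tape_measure: Bystander: yellow and black tape measure, 40x81x67, right of and before the stand; leave alone.
- fitting_tee: Bystander: brass pipe tee, 44x64x27, front left; leave alone.

How it is judged:
By the outcome, as a careful person would: the job done as asked, in the order asked, and still so for the second after the job is handed in, while the arm keeps its last pose, push and grip.
It also fails if it takes over 72 s, if anything falls off the work surface, if the arm or the gripper's body presses on something with over 40 N, if the wrist force passes 120 N, or if a joint passes its speed limit or range.

## Working session

There is one attempt and no reset: what is moved stays moved. The work goes in short steps, Python scripts to look and compute and a tool call to move; the robot and the scene stay as the last step left them, time stands still between calls to the robot, and variables do not carry over. Pictures are saved under pics/ and viewed, at most 10 in all, crops included, and the job is handed in when it is done.

Besides the shell and the picture viewer there is one more tool, called after "Request:" in YAML: its name, and indented under it one key for each argument. apply_moves: Moves the arm, as the interface text tells. Its arguments: {"type":"object","properties":{"increments":{"type":"array","items":{"type":"array","items":{"type":"array","items":{"type":"number"}}}},"fingers":{"type":"number"},"newtons":{"type":"number"}},"required":["increments"]}

```bash
mkdir -p pics; ls
cat > h.py <<'E'
import numpy as np, cv2
from cell import get_state, capture, calibration, ticket
from scipy.spatial.transform import Rotation as R
def cam(n, st=None):
    c=calibration(n); K=np.array(c["K"]); k1=c["k1"]
    if n=="wrist":
        T=np.array(c["tool_from_camera"]); Rt=R.from_quat(st["tool_rot"]).as_matrix()
        return K,k1,Rt@T[:3,3]+np.array(st["position"]),Rt@T[:3,:3]
    return K,k1,np.array(c["origin"]),R.from_quat(c["orientation"]).as_matrix() if np.size(c["orientation"])==4 else np.array(c["orientation"])
def ray(C,px):
    K,k1,o,Rm=C
    px=np.atleast_2d(px).astype(float)
    d=np.array([k1,0,0,0.]) 
    u=cv2.undistortPoints(px.reshape(-1,1,2),K,d).reshape(-1,2)
    return o,(Rm@np.c_[u,np.ones(len(u))].T).T
def onz(C,px,z):
    o,d=ray(C,px); return o+d*((z-o[2])/d[:,2])[:,None]
def proj(C,P):
    K,k1,o,Rm=C; p=(np.atleast_2d(P)-o)@Rm
    return cv2.projectPoints(p,np.zeros(3),np.zeros(3),K,np.array([k1,0,0,0.]))[0].reshape(-1,2)
def save(n,im): cv2.imwrite("pics/"+n+".png",im[:,:,::-1])
E
python3 - <<'E'
from h import *
s=get_state(); print(s)
for n in ("scene","top","wrist"): print(n,calibration(n))
a=capture("scene");b=capture("top")
save("scene0",a);save("top0",b)
E
```

```text
pics
{'time_s': 0.0, 'qpos': array([-1.27946917e+00,  5.28474669e-01,  1.43389542e+00, -1.45450053e-05,
        1.18139257e+00, -1.78509780e-01]), 'qd': array([-0.00178692, -0.00012125, -0.00033878,  0.00120812, -0.00097724,
       -0.00055555]), 'tau': array([-2.41142388e-04, -4.40042531e+01, -1.76596624e+01,  6.32887823e-02,
        5.79840993e-02, -1.70906542e-04]), 'position': array([ 282.77789059, -556.59231234,  238.56856326]), 'tool_rot': array([ 9.72532106e-01,  2.32766248e-01, -6.78851804e-05, -1.08289248e-03]), 'force': array([-0.86189816,  0.2120799 ,  0.94463896]), 'moment': array([0.04450695, 0.01319159, 0.00524962]), 'finger_force': 0.0, 'gripper_width': 1.0018056717363164}
scene {'K': array([[484.0850937 ,   0.        , 253.51323734],
       [  0.        , 484.0850937 , 189.29336588],
       [  0.        ,   0.        ,   1.        ]]), 'k1': -0.204230033487979, 'origin': array([-363.01664448,  783.62268161,  539.74514425]), 'orientation': array([-0.34625499,  0.77895288, -0.47341273,  0.22185644])}
top {'K': array([[487.80779051,   0.        , 253.00201421],
       [  0.        , 487.80779051, 185.66048365],
       [  0.        ,   0.        ,   1.        ]]), 'k1': 0.029622125984488545, 'origin': array([-443.62231519, -144.71120373, 1256.00943082]), 'orientation': array([ 0.71319512, -0.62422819,  0.20524696, -0.24406061])}
wrist {'K': array([[270.59108918,   0.        , 254.51414307],
       [  0.        , 270.59108918, 189.10704238],
       [  0.        ,   0.        ,   1.        ]]), 'k1': -0.047390167991650196, 'tool_from_camera': array([[ 3.68346927e-04, -9.60444491e-01, -2.78471261e-01,
         7.73173349e+01],
       [ 9.99999921e-01,  3.94610025e-04, -3.82593401e-05,
        -5.73440438e-01],
       [ 1.46633524e-04, -2.78471225e-01,  9.60444561e-01,
        -1.44236686e+02],
       [ 0.00000000e+00,  0.00000000e+00,  0.00000000e+00,
         1.00000000e+00]])}
```

View pics/scene0.png

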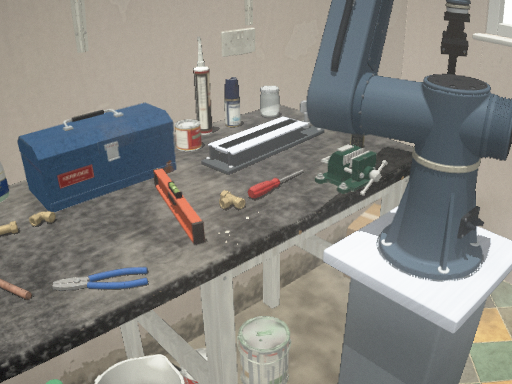

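View pics/top0.png

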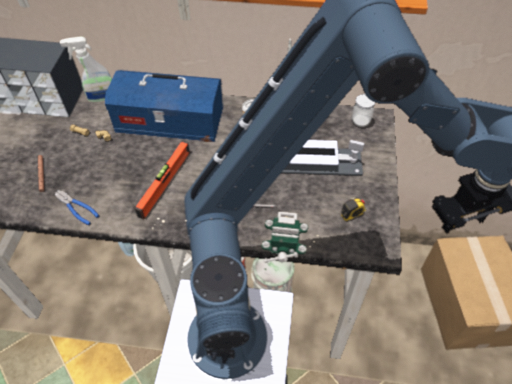

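The scene picture shows the level at (155–203, 170–240) and the stand at (205–320, 120–165). The top picture shows the level from (141,212) to (185,147); the arm hides part of the stand, and its wing is near (357,150).

Run:
```python
from h import *
a=cv2.imread("pics/scene0.png");b=cv2.imread("pics/top0.png")
S=cam("scene");T=cam("top")
for n,im,C,roi in(("scene",a,S,(140,160,80,90)),("top",b,T,(125,130,80,100))):
    h=cv2.cvtColor(im,cv2.COLOR_BGR2HSV); m=cv2.inRange(h,(3,150,90),(16,255,255))
    x,y,w,hh=roi; mm=np.zeros_like(m); mm[y:y+hh,x:x+w]=m[y:y+hh,x:x+w]
    c=max(cv2.findContours(mm,0,1)[0],key=cv2.contourArea)
    q=cv2.approxPolyDP(c,2,True).reshape(-1,2); print(n,cv2.contourArea(c)); 
    print(np.c_[q,onz(C,q,50)[:,:2],onz(C,q,0)[:,:2]].round(0))
# stand guesses
for p,z in(((357,150),104),((337,165),55),((360,172),12),((290,170),12)): print("top",p,onz(T,p,z).round(0))
for p,z in(((208,155),50),((205,163),12),((290,120),50),((316,128),12),((322,132),0)): print("scene",p,onz(S,p,z).round(0))
big=np.hstack([cv2.resize(a[105:180,190:335],None,fx=5,fy=5,interpolation=2)[:, :725]]) 
big2=cv2.resize(b[125:185,270:380],None,fx=6,fy=6,interpolation=2)[:, :]
im=np.zeros((375+0,725,3),np.uint8); cv2.imwrite("pics/c1.png",big)
```

```text
scene 208.5
[[161. 194. 489. 317. 576. 270.]
 [167. 203. 444. 330. 526. 284.]
 [170. 203. 439. 326. 521. 279.]
 [169. 206. 429. 334. 510. 289.]
 [192. 240. 287. 374. 353. 333.]
 [190. 224. 338. 344. 409. 299.]
 [186. 223. 346. 347. 419. 303.]
 [189. 222. 345. 341. 418. 296.]
 [178. 206. 416. 320. 496. 273.]
 [173. 206. 423. 328. 504. 282.]
 [176. 208. 412. 328. 491. 282.]
 [172. 209. 414. 337. 493. 291.]
 [169. 200. 452. 320. 535. 272.]]
top 885.5
[[187. 144. 605. 236. 649. 251.]
 [180. 143. 606. 260. 650. 277.]
 [167. 162. 520. 283. 560. 301.]
 [169. 167. 501. 271. 540. 289.]
 [159. 180. 445. 290. 482. 308.]
 [154. 181. 440. 304. 476. 323.]
 [137. 206. 340. 331. 373. 350.]
 [143. 210. 328. 309. 360. 328.]
 [145. 216. 308. 297. 339. 315.]
 [187. 155. 558. 225. 599. 241.]]
top (357, 150) [[ 600. -315.  104.]]
top (337, 165) [[ 573. -260.   55.]]
top (360, 172) [[ 589. -339.   12.]]
top (290, 170) [[ 569. -113.   12.]]
scene (208, 155) [[595. 108.  50.]]
scene (205, 163) [[630.  95.  12.]]
scene (290, 120) [[ 643. -245.   50.]]
scene (316, 128) [[ 608. -329.   12.]]
scene (322, 132) [[ 592. -340.    0.]]
```

View pics/c1.png

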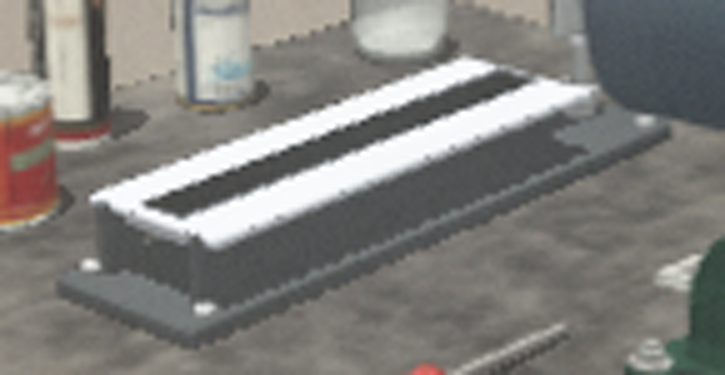

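The crop shows the stand, with its +y end at left and the strip in full view. I'll look from the wrist camera above it on the way to the level.

Request:
apply_moves:
  increments:
    - [[2.5, 4.5, 4, 0.15], [6, 10, 6, 0.3], [9.3, 15.4, 8, 0.45], [12.5, 20.8, 10, 0.6], [15.7, 26.2, 10, 0.75], [18.9, 31.6, 10, 0.9], [22.1, 37, 10, 1.03], [25.3, 42, 10, 1.13]]

```text
time_s: 1.1
position: [529.8, -145.9, 339.4]
tool_rot: [0.696, 0.718, -0.0, -0.0]
force: [0.7, -0.8, 0.3]
gripper_width: 1.001
finger_force: 0.0
```

Run:
```python
from h import *
s=get_state(); im=capture("wrist"); save("w1",im); s2=get_state()
np.save("w1.npy",s,allow_pickle=True); print(s["time_s"],s["position"],s["qd"],s2["position"],s["qpos"])
```

```text
1.1 [ 529.80367154 -145.88939137  339.35755425] [ 0.93850489  0.18875683 -0.28610142 -0.00104315  0.08569385  0.14595071] [ 533.10263684 -138.70998646  339.37308313] [-4.72032010e-01  3.20488695e-01  1.49173074e+00 -1.27359910e-04
  1.32970403e+00 -5.04342831e-01]
```

View pics/w1.png

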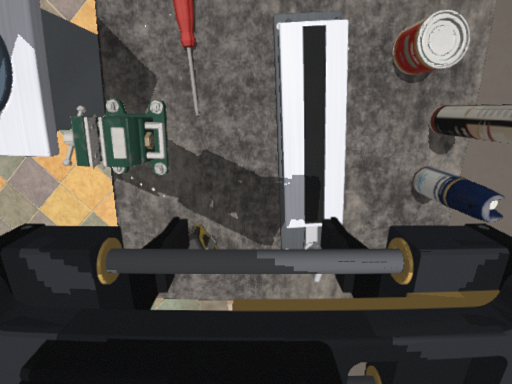

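The wrist picture shows the strip at columns 305–326, rows 25–225, and the plate's +y corners at (280,22) and (348,22). The gripper hides the wing, and the arm was still moving, so I'll retake it at rest and measure.

```bash
cat > plate.py <<'E'
from h import *
def run(im,C,z,v0,v1,u0=200,u1=420):
    g=cv2.cvtColor(im,cv2.COLOR_RGB2GRAY).astype(int)
    L=[];Rr=[];A=[];B=[]
    for v in range(v0,v1,4):
        w=np.where(g[v,u0:u1]>190)[0]+u0
        if len(w)<20: continue
        gap=np.diff(w); k=gap.argmax()
        if gap[k]<8: continue
        A.append((w[0],v));L.append((w[k]+.5,v));Rr.append((w[k+1]-.5,v));B.append((w[-1],v))
    return [onz(C,np.array(q),z) for q in (A,L,Rr,B)]
E
python3 - <<'E'
from plate import *
s=get_state(); im=capture("wrist"); save("w2",im); np.save("w2.npy",s,allow_pickle=True)
print(s["time_s"],s["position"],np.abs(s["qd"]).max())
C=cam("wrist",s)
for z in (50,):
    for q in run(im,C,z,20,215):
        l=np.polyfit(q[:,1],q[:,0],1); r=q[:,0]-np.polyval(l,q[:,1])
        print(z,len(q),q[0].round(1),q[-1].round(1),"dx/dy",l[0].round(4),"x at -100",np.polyval(l,-100).round(1),"res",r.std().round(2))
h=cv2.cvtColor(im,cv2.COLOR_RGB2GRAY)
print(h[5:40,290], h[5:60:1,315]); print(h[195:250:1,295]); print(h[195:250,315])
E
```

```text
1.15 [ 533.10263684 -138.70998646  339.37308313] 0.08729181616006398
50 38 [560.   48.1  50. ] [ 581.9 -174.3   50. ] dx/dy -0.0967 x at -100 574.4 res 1.06
50 38 [659.   53.3  50. ] [ 587.7 -174.1   50. ] dx/dy 0.2298 x at -100 605.0 res 18.75
50 38 [767.4  60.6  50. ] [ 647.8 -171.7   50. ] dx/dy 0.5062 x at -100 642.7 res 40.04
50 38 [771.2  60.9  50. ] [ 678.8 -170.4   50. ] dx/dy 0.3965 x at -100 672.9 res 32.85
[ 97  95  93  93  98 102 102 103 107 112 120 126 129 131 129 105 106 105
 105 106 106 105 103 111 189 244 248 247 247 247 247 247 247 247 247] [ 69  77  84  81  76  77  79  78  77  79  81  87  91  87  91 102 104 105
 105 105 103 103 110 176 241 246 247 228 102  38  38  41  39  40  41  40
  39  40  40  41  42  39  39  38  40  39  39  40  41  40  38  39  42  39
  41]
[140 139 141 140 139 139 140 139 141 139 139 140 139 139 138 140 138 139
 139 139 139 138 139 138 137 150 209 239 239 238 238 238 239 239 239 240
 236 187 108  98 101 102 102 101 101 102 101 101 101 101 101 102 100  92
  68]
[ 24  21  23  22  22  24  24  24  24  26  24  23  26  24  24  23  23  24
  25  23  22  24  24  25  23  22  30  42  42  40  40  34  60 169 234 237
 185 105  96  98  99  97  95  95  95  96  96  97  96  97  98  96 100  89
  64]
```

```bash
sed -i 's/>190/>122/; s/u0=200,u1=420/u0=272,u1=356/' plate.py
python3 - <<'E'
from plate import *
im=cv2.imread("pics/w2.png")[:,:,::-1]; s=np.load("w2.npy",allow_pickle=True).item(); C=cam("wrist",s)
for z in (45,50,55):
    Q=run(im,C,z,36,220)
    F=[]
    for q in Q:
        l=np.polyfit(q[:,1],q[:,0],1); r=q[:,0]-np.polyval(l,q[:,1]); F.append(l)
        print(z,len(q),"dx/dy",l[0].round(4),"x at 0,-200",np.polyval(l,[0,-200]).round(1),"res",r.std().round(2))
    print("widths",np.polyval(F[3]-F[0],[0,-200]),np.polyval(F[2]-F[1],[0,-200]))
    print("ends",onz(C,[(290,28.5),(340,28.5),(295,232),(315,231)],z).round(1).tolist())
E
```

```text
45 46 dx/dy -0.0978 x at 0,-200 [564.1 583.6] res 0.59
45 46 dx/dy -0.0864 x at 0,-200 [598.7 615.9] res 0.33
45 46 dx/dy -0.0883 x at 0,-200 [632.2 649.9] res 0.51
45 46 dx/dy -0.133 x at 0,-200 [665.  691.6] res 6.57
widths [100.94798543 107.99379377] [33.56929103 33.94630531]
ends [[578.9, 60.5, 45.0], [652.7, 64.4, 45.0], [611.6, -262.4, 45.0], [647.0, -259.2, 45.0]]
50 46 dx/dy -0.0978 x at 0,-200 [563.6 583.2] res 0.59
50 46 dx/dy -0.0864 x at 0,-200 [597.8 615.1] res 0.33
50 46 dx/dy -0.0883 x at 0,-200 [631.  648.7] res 0.51
50 46 dx/dy -0.133 x at 0,-200 [663.4 690. ] res 6.49
widths [ 99.77350668 106.81931502] [33.18571866 33.56273294]
ends [[578.3, 59.1, 50.0], [651.3, 63.0, 50.0], [610.7, -260.1, 50.0], [645.6, -256.9, 50.0]]
55 46 dx/dy -0.0978 x at 0,-200 [563.2 582.7] res 0.58
55 46 dx/dy -0.0864 x at 0,-200 [597.  614.3] res 0.32
55 46 dx/dy -0.0883 x at 0,-200 [629.8 647.4] res 0.5
55 46 dx/dy -0.133 x at 0,-200 [661.8 688.4] res 6.42
widths [ 98.59902793 105.64483628] [32.80214629 33.17916057]
ends [[577.7, 57.7, 55.0], [649.9, 61.6, 55.0], [609.8, -257.8, 55.0], [644.3, -254.7, 55.0]]
```

Request:
apply_moves:
  increments:
    - [[-0.8, 5.3, 0, 0.16], [-1.6, 11, 0, 0.32], [-2.4, 17, 0, 0.48], [-3.2, 23, -2, 0.66], [-4, 29, -4, 0.83], [-4.8, 35, -6, 1.0], [-5.6, 40.5, -7, 1.16], [-6.1, 42.2, -7, 1.28]]

```text
time_s: 2.2
position: [466.8, 276.1, 268.0]
tool_rot: [0.127, 0.992, -0.001, -0.001]
force: [-0.6, 0.0, -0.1]
gripper_width: 1.001
finger_force: 0.0
```

Run:
```python
from h import *
capture("wrist");capture("wrist")
s=get_state(); im=capture("wrist"); save("w3",im); np.save("w3.npy",s,allow_pickle=True)
t=capture("top"); save("t3",t)
print(s["time_s"],s["position"],np.abs(s["qd"]).max(),s["qpos"])
C=cam("wrist",s)
m=cv2.inRange(cv2.cvtColor(im,cv2.COLOR_RGB2HSV),(3,150,60),(16,255,255))
c=max(cv2.findContours(m,0,1)[0],key=cv2.contourArea); q=cv2.approxPolyDP(c,2,True).reshape(-1,2)
print(cv2.contourArea(c));print(np.c_[q,onz(C,q,50)[:,:2]].round(1))
cv2.imwrite("pics/v3.png",np.vstack([im[:300,:,::-1],cv2.resize(t[110:210,260:400,::-1],(420,300),interpolation=2)[:, :] if 0 else cv2.copyMakeBorder(cv2.resize(t[110:210,260:400,::-1],(420,300),interpolation=2),0,0,0,92,0)]))
```

```text
2.3 [467.36966867 275.23367504 268.78980691] 0.051775771610702466 [ 3.26122385e-01  3.81903747e-01  1.60467030e+00 -2.14632701e-05
  1.15665040e+00 -9.85323498e-01]
273.0
[[258.  158.  454.3 284.5]
 [257.  212.  529.4 263.4]
 [271.  212.  534.5 282.8]
 [273.  160.  462.2 303.5]
 [271.  198.  514.  287.9]
 [260.  199.  511.5 272.5]]
```

View pics/v3.png

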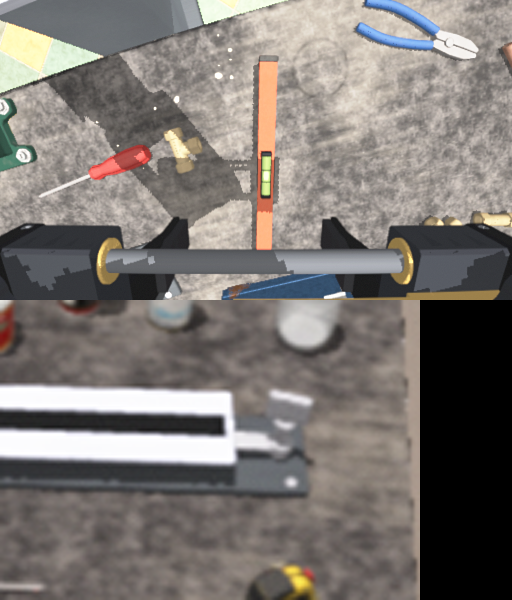

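The wrist view shows the level at columns 257–276, with its vial centred at (266,175) and its near end at about (268,58). The top crop shows the wing's tab top at roughly (349,141)–(364,145).

Run:
```python
from h import *
im=cv2.imread("pics/w3.png")[:,:,::-1]; s=np.load("w3.npy",allow_pickle=True).item(); C=cam("wrist",s)
h=cv2.cvtColor(im,cv2.COLOR_RGB2HSV)
m=cv2.inRange(h,(0,110,100),(14,255,255)); m[:, :245]=0; m[:,290:]=0; m[252:]=0
A=[];B=[]
for v in list(range(64,145,3))+list(range(205,246,3)):
    w=np.where(m[v])[0]
    if len(w)>4: A.append((w[0]-.5,v));B.append((w[-1]+.5,v))
a=onz(C,A,50);b=onz(C,B,50)
la=np.polyfit(a[:,0],a[:,1],1);lb=np.polyfit(b[:,0],b[:,1],1)
print(A[::6],B[::6]);print(la,lb,"width",(np.polyval(lb,[400,520])-np.polyval(la,[400,520]))*np.cos(np.arctan(la[0])))
print("yc at 330,470,520",np.polyval((la+lb)/2,[330,470,520]), "ang",np.arctan((la[0]+lb[0])/2))
vm=cv2.inRange(h,(25,80,100),(45,255,255)); ys,xs=np.where(vm[140:215,250:285]); print("vial v",ys.min()+140,ys.max()+140,xs.min()+250,xs.max()+250)
print("vial ends z=62",onz(C,[(266.5,151.5),(266,198.5)],62).round(1).tolist())
print("near end",onz(C,[(268,57),(268,60.5)],50).round(1).tolist())
print(h[50:66,268].tolist())
T=cam("top"); print("wing",onz(T,[(349.7,141.5),(363.7,144.5),(350,143),(362,147),(350,145)],104).round(1).tolist())
```

```text
[(np.float64(258.5), 64), (np.float64(258.5), 82), (np.float64(257.5), 100), (np.float64(257.5), 118), (np.float64(257.5), 136), (np.float64(256.5), 214), (np.float64(255.5), 232)] [(np.float64(276.5), 64), (np.float64(276.5), 82), (np.float64(275.5), 100), (np.float64(275.5), 118), (np.float64(274.5), 136), (np.float64(271.5), 214), (np.float64(271.5), 232)]
[-2.79974462e-01  4.10224315e+02] [-2.79125873e-01  4.33642516e+02] width [22.87790121 22.97596106]
yc at 330,470,520 [329.68186035 290.54483689 276.56732851] ang -0.2725915249229353
vial v 156 195 261 270
vial ends z=62 [[446.9, 297.7, 62.0], [509.0, 281.4, 62.0]]
near end [[335.3, 328.4, 50.0], [339.3, 327.4, 50.0]]
[[16, 28, 207], [14, 30, 210], [16, 29, 208], [17, 30, 211], [17, 26, 204], [16, 27, 163], [14, 19, 147], [24, 17, 147], [19, 14, 145], [21, 12, 143], [17, 13, 133], [6, 110, 190], [12, 118, 255], [13, 118, 255], [12, 119, 255], [12, 120, 255]]
wing [[633.4, -291.8, 104.0], [626.1, -335.5, 104.0], [627.1, -292.8, 104.0], [614.8, -330.3, 104.0], [618.6, -293.0, 104.0]]
```

Level centre is at about (478, 288), axis −0.273 rad, and its vial and end agree with the stated length. I'll descend and grasp it.

Request:
apply_moves:
  increments:
    - [[1.06, 1.31, -4, -0.018], [1.06, 1.31, -9, -0.018], [1.06, 1.31, -14, -0.018], [1.06, 1.31, -18, -0.018], [1.06, 1.31, -21, -0.018], [1.06, 1.31, -23.2, -0.018], [1.06, 1.31, -23.2, -0.018], [1.06, 1.31, -23.2, -0.018]]

```text
time_s: 3.4
position: [480.0, 286.5, 38.4]
tool_rot: [0.141, 0.99, 0.0, 0.001]
force: [0.0, -0.1, -1.0]
gripper_width: 0.998
finger_force: 0.0
```

Request:
apply_moves:
  increments:
    - [[0, 0, 0, 0], [0, 0, 0, 0], [0, 0, 0, 0], [0, 0, 0, 0], [0, 0, 0, 0], [0, 0, 0, 0], [0, 0, 0, 0], [0, 0, 0, 0]]
  fingers: -1
  newtons: 35

```text
time_s: 4.4
position: [478.9, 287.3, 37.5]
tool_rot: [0.14, 0.99, 0.0, -0.0]
force: [0.2, 0.8, -0.1]
gripper_width: 0.272
finger_force: 35.0
```

Run:
```python
from h import *
S=cam("scene"); C=cam("wrist",np.load("w2.npy",allow_pickle=True).item())
print(onz(S,[(188,150),(203,131),(233,125),(269,115)],0).round(0).tolist())
print(onz(C,[(396,60),(432,107),(416,175)],0).round(0).tolist())
```

```text
[[765.0, 59.0, 0.0], [867.0, -69.0, 0.0], [843.0, -176.0, 0.0], [836.0, -336.0, 0.0]]
[[766.0, 34.0, 0.0], [844.0, -38.0, 0.0], [839.0, -161.0, 0.0]]
```

Request:
apply_moves:
  increments:
    - [[0, 0, 3, 0], [0, 0, 8, 0], [0, -3, 13, -0.17], [0, -8, 15, -0.34], [0, -13.5, 15.5, -0.51], [0, -19, 15.5, -0.68], [1, -24, 15.5, -0.85], [2, -29, 15.5, -1.02]]

```text
time_s: 5.4
position: [498.3, -4.3, 192.2]
tool_rot: [0.607, 0.794, -0.0, -0.001]
force: [1.3, -0.0, -2.4]
gripper_width: 0.273
finger_force: 35.0
```

Request:
apply_moves:
  increments:
    - [[3, -2.5, 0, -0.12], [6.5, -5, 0, -0.18], [10, -7.5, 0, -0.18], [12.4, -9.4, -2, -0.18], [12.4, -9.4, -4, -0.18], [12.4, -9.4, -6, -0.18], [12.4, -9.4, -7, -0.18], [12.4, -9.4, -7, -0.18]]

```text
time_s: 6.4
position: [622.0, -96.4, 121.4]
tool_rot: [0.674, 0.739, -0.001, -0.001]
force: [0.9, 0.0, -3.1]
gripper_width: 0.272
finger_force: 35.0
```

Run:
```python
from h import *
capture("wrist")
s=get_state(); im=capture("wrist"); save("w4",im); np.save("w4.npy",s,allow_pickle=True)
t=capture("scene")
print(s["time_s"],s["position"],s["tool_rot"],np.abs(s["qd"]).max(),s["qpos"],s["force"])
cv2.imwrite("pics/v4.png",np.vstack([im[:300,:,::-1],cv2.resize(t[90:185,185:345,::-1],(512,300),interpolation=2)]))
```

```text
6.45 [622.74645356 -96.61792213 122.38423023] [ 6.74167797e-01  7.38578155e-01 -1.27286070e-04 -2.71825870e-04] 0.01973078635504683 [-3.30971899e-01  6.78307651e-01  1.51541146e+00 -2.14756301e-05
  9.48473592e-01 -4.22080902e-01] [ 0.77160543 -0.31133895 -2.6862397 ]
```

View pics/v4.png

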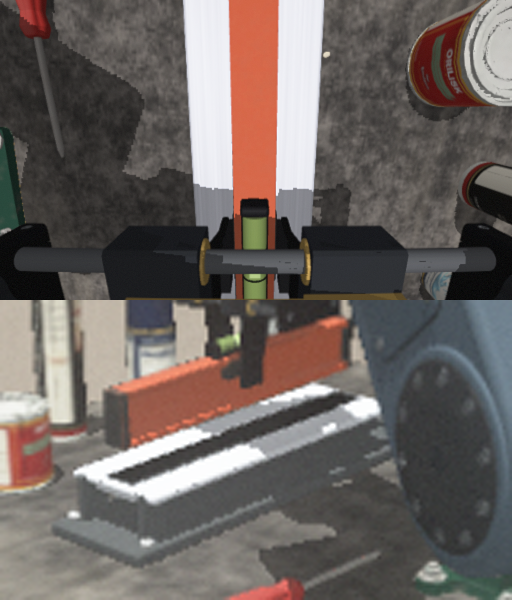

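The wrist view shows the held level (columns 231–278) covering the strip, centred on the white plate (185–322). I'll check the offset in mm at the right heights.

Run:
```python
from h import *
im=cv2.imread("pics/w4.png")[:,:,::-1]; C=cam("wrist",np.load("w4.npy",allow_pickle=True).item())
h=cv2.cvtColor(im,cv2.COLOR_RGB2HSV); g=im.min(2)
m=cv2.inRange(h,(0,110,100),(14,255,255))
for v in (10,60,110,150,180):
    o=np.where(m[v,200:300])[0]+200; 
    L=onz(C,[(o[0]-.5,v),(o[-1]+.5,v)],135)
    w=np.where(g[v,170:335]>180)[0]+170
    P=onz(C,[(w[0]-.5,v),(w[-1]+.5,v)],51)
    print(v,o[0],o[-1],w[0],w[-1],L[:,:2].round(1).tolist(),P[:,:2].round(1).tolist())
```

```text
10 229 277 184 322 [[601.3, 21.8], [622.4, 23.7]] [[559.6, 45.6], [658.0, 54.6]]
60 230 276 186 320 [[603.1, 1.5], [624.2, 3.5]] [[562.2, 12.3], [661.4, 21.4]]
110 232 276 190 317 [[605.6, -20.1], [626.6, -18.2]] [[566.4, -23.3], [664.5, -14.3]]
150 233 275 192 315 [[607.4, -38.9], [628.2, -36.9]] [[568.9, -54.0], [667.6, -45.0]]
180 233 275 194 313 [[608.4, -53.9], [629.9, -51.9]] [[571.3, -78.7], [669.7, -69.6]]
```

Offset is below 1 mm and the angles agree. Lowering to contact.

Request:
apply_moves:
  increments:
    - [[0, -0.1, -1, 0], [0, -0.1, -2, 0], [0, -0.1, -2.6, 0], [0, -0.1, -3, 0], [0, -0.1, -3.2, 0], [0, -0.1, -3.3, 0], [0, -0.1, -3.3, 0], [0, -0.1, -3.3, 0]]

```text
time_s: 7.55
position: [622.6, -97.9, 91.1]
tool_rot: [0.674, 0.739, -0.0, -0.0]
force: [-2.3, -0.6, 5.3]
gripper_width: 0.273
finger_force: 35.0
```

Request:
apply_moves:
  increments:
    - [[0, 0, 0, 0], [0, 0, 0, 0], [0, 0, 0, 0], [0, 0, 2, 0], [0, 0, 5, 0], [0, -2, 9, 0], [0.4, -6, 9, 0], [0.8, -10, 8, 0]]
  fingers: 0

```text
time_s: 8.55
position: [632.2, -198.9, 171.3]
tool_rot: [0.674, 0.739, 0.001, 0.002]
force: [0.4, -1.0, -1.4]
gripper_width: 0.499
finger_force: 0.0
```

Request:
apply_moves:
  increments:
    - [[0, 0, -0.5, 0], [0, 0, -1, 0], [0, 0, -1.5, 0], [0, 0, -2, 0], [0, 0, -2.5, 0], [0, 0, -3, 0], [0, 0, -3, 0], [0, 0, -3, 0]]
  fingers: -1
  newtons: 20

```text
time_s: 9.55
position: [631.0, -197.8, 139.6]
tool_rot: [0.674, 0.739, 0.0, 0.0]
force: [0.6, -0.2, -0.0]
gripper_width: 0.002
finger_force: 0.0
```

Run:
```python
from h import *
s=get_state(); im=capture("wrist"); save("w5",im); np.save("w5.npy",s,allow_pickle=True)
t=capture("scene");tt=capture("top")
print(s["time_s"],s["position"],np.abs(s["qd"]).max(),s["force"])
cv2.imwrite("pics/v5.png",np.vstack([im[:300,:,::-1],np.hstack([cv2.resize(t[90:185,200:300,::-1],(316,300),interpolation=2),tt[100:400,200:396,::-1]])]))
```

```text
9.55 [ 631.00205724 -197.80833426  139.61461803] 0.0024997155401411814 [ 0.6301467  -0.16694434 -0.0263589 ]Traceback (most recent call last):
  File "<stdin>", line 5, in <module>
    return _nx.concatenate(arrs, 1, dtype=dtype, casting=casting)
           ~~~~~~~~~~~~~~~^^^^^^^^^^^^^^^^^^^^^^^^^^^^^^^^^^^^^^^
ValueError: all the input array dimensions except for the concatenation axis must match exactly, but along dimension 0, the array at index 0 has size 300 and the array at index 1 has size 284
```

Request:
apply_moves:
  increments:
    - [[0, 0, -0.5, 0], [0, 0, -1, 0], [0, 0, -1.3, 0], [0, 0, -1.6, 0], [0, 0, -1.8, 0], [0, 0, -2, 0], [0, 0, -2, 0], [0, 0, -2, 0]]

```text
time_s: 10.7
position: [630.9, -198.0, 119.9]
tool_rot: [0.674, 0.739, -0.0, 0.0]
force: [-1.5, -1.4, 3.0]
gripper_width: 0.01
finger_force: 1.3
```

Request:
apply_moves:
  increments:
    - [[0, 0, -0.15, 0], [0, 0, -0.3, 0], [0, 0, -0.45, 0], [0, 0, -0.6, 0], [0, 0, -0.7, 0], [0, 0, -0.8, 0], [0, 0, -0.8, 0], [0, 0, -0.8, 0]]

```text
time_s: 11.7
position: [631.5, -198.2, 112.7]
tool_rot: [0.674, 0.739, 0.0, 0.001]
force: [-0.6, -2.1, 7.4]
gripper_width: 0.004
finger_force: 3.9
```

Request:
apply_moves:
  increments:
    - [[0, 0, -0.05, 0], [0, 0, -0.1, 0], [0, 0, -0.15, 0], [0, 0, -0.2, 0], [0, 0, -0.2, 0], [0, 0, -0.2, 0], [0, 0, -0.2, 0], [0, 0, -0.2, 0]]

```text
time_s: 12.7
position: [631.6, -198.3, 112.3]
tool_rot: [0.674, 0.739, 0.0, 0.001]
force: [-3.3, -1.9, 14.4]
gripper_width: 0.003
finger_force: 7.4
```

Run:
```python
from h import *
s=get_state(); im=capture("wrist"); save("w5",im); np.save("w5.npy",s,allow_pickle=True)
t=capture("scene");tt=capture("top"); save("t5",tt)
print(s["time_s"],s["position"],np.abs(s["qd"]).max(),s["force"])
cv2.imwrite("pics/v5.png",np.vstack([im[:300,:,::-1],np.hstack([cv2.resize(t[90:185,200:300,::-1],(316,300),interpolation=2),cv2.resize(tt[120:185,320:380,::-1],(196,300))])]))
```

```text
12.7 [ 631.56774228 -198.2946878   112.30120461] 0.0018687545300799524 [-3.33609503 -1.87252272 14.36959396]
```

View pics/v5.png

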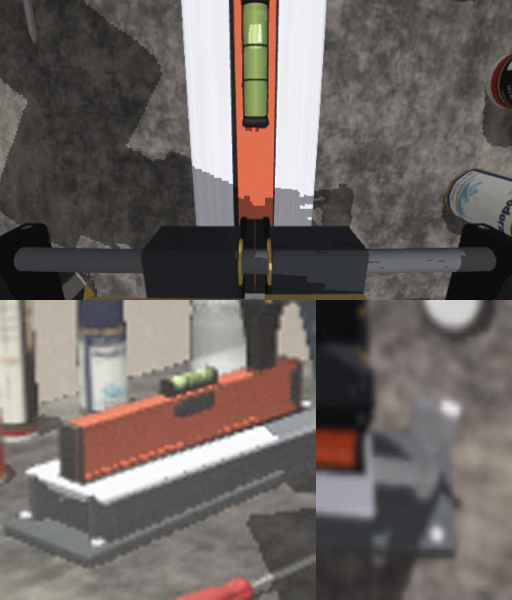

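The picture shows the level standing on the strip and pressed home. The vial lines are at rows 45 and 79, with the bubble at about rows 24–42, toward the hinge. Now I'll read the bubble in mm and locate the wing.

Run:
```python
from h import *
im=cv2.imread("pics/w5.png")[:,:,::-1]; s=np.load("w5.npy",allow_pickle=True).item(); C=cam("wrist",s)
p=im[:130,250:263].astype(int).mean(1); print(np.c_[np.arange(0,130),p.round(0)][:128].astype(int).tolist())
v=np.array([3,24,42,45,79,122]); print(np.c_[v,onz(C,np.c_[np.full(6,256),v],113)].round(1))
```

```text
[[0, 29, 29, 32], [1, 24, 23, 26], [2, 52, 59, 40], [3, 128, 148, 88], [4, 137, 159, 93], [5, 137, 158, 93], [6, 136, 158, 93], [7, 136, 158, 93], [8, 136, 158, 93], [9, 138, 160, 95], [10, 144, 166, 100], [11, 147, 169, 104], [12, 148, 170, 104], [13, 148, 170, 105], [14, 148, 170, 104], [15, 144, 166, 101], [16, 143, 165, 99], [17, 143, 164, 99], [18, 143, 165, 99], [19, 143, 164, 99], [20, 143, 165, 99], [21, 143, 164, 99], [22, 142, 164, 98], [23, 149, 171, 105], [24, 176, 199, 132], [25, 198, 218, 154], [26, 199, 218, 155], [27, 199, 218, 154], [28, 201, 219, 157], [29, 201, 220, 157], [30, 200, 219, 155], [31, 201, 220, 157], [32, 201, 221, 157], [33, 199, 219, 154], [34, 205, 223, 161], [35, 206, 224, 162], [36, 206, 224, 163], [37, 205, 223, 162], [38, 206, 224, 163], [39, 206, 224, 163], [40, 206, 224, 163], [41, 205, 223, 160], [42, 188, 210, 144], [43, 141, 157, 110], [44, 54, 58, 49], [45, 79, 90, 60], [46, 142, 162, 103], [47, 171, 194, 126], [48, 159, 182, 115], [49, 144, 166, 100], [50, 142, 163, 98], [51, 142, 163, 98], [52, 142, 164, 98], [53, 142, 163, 98], [54, 141
[... 958 characters left out ...]
0, 161, 95], [103, 140, 160, 95], [104, 140, 161, 96], [105, 140, 160, 95], [106, 139, 161, 95], [107, 139, 161, 95], [108, 139, 161, 95], [109, 139, 160, 95], [110, 139, 160, 95], [111, 139, 160, 95], [112, 139, 160, 95], [113, 139, 161, 95], [114, 139, 161, 95], [115, 132, 153, 89], [116, 78, 90, 56], [117, 33, 33, 32], [118, 39, 38, 42], [119, 50, 49, 52], [120, 57, 57, 59], [121, 51, 51, 53], [122, 45, 44, 47], [123, 37, 37, 40], [124, 31, 31, 34], [125, 25, 26, 30], [126, 30, 24, 25], [127, 87, 44, 34]]
[[   3.   621.3  -72.1  113. ]
 [  24.   622.2  -81.1  113. ]
 [  42.   622.9  -89.   113. ]
 [  45.   623.   -90.3  113. ]
 [  79.   624.5 -105.9  113. ]
 [ 122.   626.4 -126.7  113. ]]
```

Bubble centre is 11.8 mm off the mid of the lines (their 16 mm spacing checks). That is −0.039 rad, so about 1.31 rad clockwise. Now to look at the wing from near.

Request:
apply_moves:
  increments:
    - [[0, 0, 4, 0], [0, -2, 9, 0], [0.2, -7, 11, 0], [0.5, -12, 11, 0], [0.8, -17, 11, 0], [0.8, -20, 11, 0], [0.8, -20, 11, 0], [0.8, -20, 11, 0]]
  fingers: 0

```text
time_s: 13.85
position: [638.6, -395.7, 218.3]
tool_rot: [0.674, 0.739, 0.001, -0.002]
force: [0.6, -0.2, 0.4]
gripper_width: 0.502
finger_force: 0.0
```

Run:
```python
from h import *
s=get_state(); im=capture("wrist"); save("w6",im); np.save("w6.npy",s,allow_pickle=True)
print(s["time_s"],s["position"],np.abs(s["qd"]).max(),s["force"])
```

```text
13.85 [ 638.6318843  -395.68497178  218.33600805] 0.017513759300356722 [ 0.55901748 -0.19892579  0.36242447]
```

View pics/w6.png

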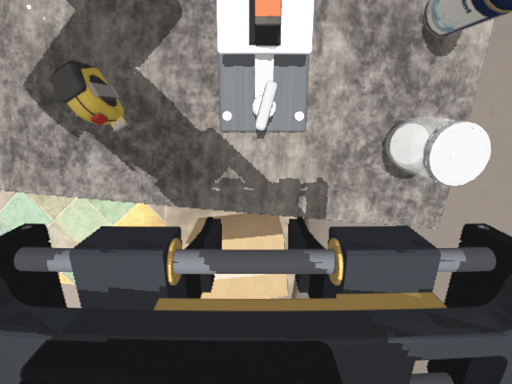

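The wing's tab top shows from about (271,83) to (262,128).

Run:
```python
from h import *
im=cv2.imread("pics/w6.png")[:,:,::-1]; s=np.load("w6.npy",allow_pickle=True).item(); C=cam("wrist",s)
g=im[76:134,250:285].min(2)
for r in range(0,58,3): print(76+r,' '.join('%3d'%x for x in g[r]))
```

```text
76 137 137 133 133 134 244 255 252 252 252 251 252 252 251 250 252 252 251 251 251 251 251 245 176 136 137 139 138 136 138 137 133 135 136 138
79 136 135 133 137 155 245 254 251 252 252 251 252 252 251 250 252 252 252 250 251 251 251 243 178 137 138 138 137 135 136 136 134 134 137 139
82 137 136 136 137 145 245 255 252 252 252 251 252 252 251 250 252 245 224 235 240 241 238 234 223 220 185 143 135 134 140 137 133 136 137 139
85 136 136 134 136 146 245 255 252 252 252 251 252 252 252 249 218 215 238 245 250 251 248 246 244 242 235 216 138 133 139 137 134 135 137 139
88 137 136 134 137 156 245 254 252 252 252 251 252 253 253 203 198 236 244 249 251 248 246 245 243 238 227 175 133 134 140 137 134 136 138 140
91 137 135 134 135 134 247 255 252 252 252 251 252 253 235 192 234 243 248 251 249 246 245 243 239 228 185 134 136 135 140 136 136 137 140 141
94 139 136 132 134 135 246 255 252 253 253 252 254 240 181 230 241 248 250 249 246 246 245 240 230 201 140 139 136 135 141 135 135 137 142 140
97 138 135 134 134 136 238 235 240 250 252 255 255 182 224 239 246 250 249 246 245 245 242 232 210 
[... 1071 characters left out ...]
 136 133 198 239 243 247 249 247 246 247 244 238 227 138  80  78  81 101 137 138 141 140 137 137 140 139 138 138 139 141 140
124 138 139 134 138 136 153 235 243 247 249 247 246 247 245 240 231 161  84  86 141 143 142 139 139 140 140 138 136 139 139 139 139 138 142 142
127 139 139 134 138 136 146 203 224 233 236 238 241 242 239 229 147  93 139 143 144 142 141 138 138 141 139 138 137 139 140 140 139 138 141 141
130 120 120 118 118 121 118  74  74  89 110 126 146 126 103  81  69  80 123 124 124 124 124 120 119 122 122 120 121 122 122 121 123 121 125 124
133 150 147 144 141 142 147 113  85  83  82  79  76  75  78  75  83 134 136 136 139 147 158 151 144 151 156 156 141 135 145 160 165 152 149 151
```

Run:
```python
from h import *
s=np.load("w6.npy",allow_pickle=True).item(); C=cam("wrist",s)
P=onz(C,[(270.3,88),(260.8,124),(265.6,105),(271,81.5),(260,129)],104); print(P.round(1).tolist()); d=P[0]-P[1]; print("ang",np.arctan2(d[1],d[0]),"len",np.linalg.norm(P[3]-P[4]))
q=s["tool_rot"];print("yaw",2*np.arctan2(q[1],q[0]),s["qpos"])
print("screw head/stand end",onz(C,[(221,131),(306,131),(223,53),(306,53)],12).round(1).tolist())
print("plate mid/end",onz(C,[(218,51),(312.5,51)],46).round(1).tolist())
```

```text
[[644.4, -296.9, 104.0], [638.9, -329.4, 104.0], [641.7, -312.0, 104.0], [644.4, -291.3, 104.0], [638.6, -334.1, 104.0]]
ang 1.4050196686734568 len 43.1702343402167
yaw 1.6623319919529047 [-0.70357228  0.72914872  1.08721036  0.00155755  1.32866926 -0.79548399]
screw head/stand end [[591.6, -346.4, 12.0], [699.5, -336.4, 12.0], [588.3, -254.5, 12.0], [686.9, -245.2, 12.0]]
plate mid/end [[587.0, -259.2, 46.0], [688.3, -249.7, 46.0]]
```

Wing centre is (641.7, −312.5), exactly where the stand geometry puts it, with the tab at 1.405 rad. Aligning, descending and gripping.

Request:
apply_moves:
  increments:
    - [[0.1, 4, 0, -0.15], [0.3, 8.3, 0, -0.257], [0.3, 8.3, -2, -0.257], [0.3, 8.3, -6, -0.257], [0.3, 8.3, -9.5, -0.257], [0.3, 8.3, -12, -0.257], [0.3, 8.3, -12.9, -0.257], [0.3, 8.3, -12.9, -0.257]]

```text
time_s: 14.9
position: [642.0, -313.6, 90.5]
tool_rot: [0.763, 0.646, 0.0, -0.0]
force: [-0.3, 0.1, -0.0]
gripper_width: 0.498
finger_force: 0.0
```

Request:
apply_moves:
  increments:
    - [[0, 0, 0, 0], [0, 0, 0, 0], [0, 0, 0, 0], [0, 0, 0, 0], [0, 0, 0, 0], [0, 0, 0, 0], [0, 0, 0, 0], [0, 0, 0, 0]]
  fingers: -1
  newtons: 30

```text
time_s: 15.9
position: [641.1, -314.7, 90.9]
tool_rot: [0.763, 0.646, -0.001, -0.001]
force: [-4.7, -0.6, 5.5]
gripper_width: 0.118
finger_force: 30.0
```

Request:
apply_moves:
  increments:
    - [[0, 0, 0, -0.1], [0, 0, 0, -0.2], [0, 0, 0, -0.3], [0, 0, 0, -0.4], [0, 0, 0, -0.5], [0, 0, 0, -0.6], [0, 0, 0, -0.7], [0, 0, 0, -0.8]]

```text
time_s: 16.9
position: [640.3, -314.3, 90.9]
tool_rot: [0.955, 0.297, -0.002, -0.001]
force: [-6.0, 1.3, 6.6]
gripper_width: 0.121
finger_force: 30.1
```

Request:
apply_moves:
  increments:
    - [[0, 0, 0, -0.1], [0, 0, 0, -0.2], [0, 0, 0, -0.3], [0, 0, 0, -0.4], [0, 0, 0, -0.5], [0, 0, 0, -0.52], [0, 0, 0, -0.52], [0, 0, 0, -0.52]]

```text
time_s: 17.9
position: [640.1, -313.7, 90.9]
tool_rot: [0.999, 0.043, -0.002, -0.001]
force: [-6.3, 2.4, 7.0]
gripper_width: 0.122
finger_force: 30.0
```

Request:
apply_moves:
  increments:
    - [[0, 0, 0, 0], [0, 0, 0, 0], [0, 0, 0, 0], [0, 0, 3, 0], [0, 0, 8, 0.1], [0, 0, 10, 0.25], [0, 2, 10, 0.42], [0, 4, 10, 0.6]]
  fingers: 0

```text
time_s: 18.9
position: [642.2, -274.7, 191.0]
tool_rot: [0.941, 0.338, 0.001, 0.001]
force: [-0.1, -0.6, -1.0]
gripper_width: 0.503
finger_force: 0.0
```

Request:
apply_moves:
  increments:
    - [[-0.1, 1, 0, 0.15], [-0.3, 3, 0, 0.3], [-0.5, 5, 0, 0.47], [-0.7, 7, 0, 0.64], [-0.8, 7.6, -1, 0.81], [-0.8, 7.6, -2, 0.97], [-0.8, 7.6, -3, 0.97], [-0.8, 7.6, -4, 0.97]]
  fingers: -1
  newtons: 20

```text
time_s: 19.9
position: [634.1, -198.9, 149.9]
tool_rot: [0.678, 0.735, 0.0, 0.0]
force: [0.6, 0.5, -0.4]
gripper_width: 0.009
finger_force: 0.0
```

Request:
apply_moves:
  increments:
    - [[-0.25, 0, -0.7, 0], [-0.25, 0, -1.4, 0], [-0.25, 0, -1.8, 0], [-0.25, 0, -2.1, 0], [-0.25, 0, -2.35, 0], [-0.25, 0, -2.55, 0], [-0.25, 0, -2.7, 0], [-0.25, 0, -2.75, 0]]

```text
time_s: 20.9
position: [632.0, -199.2, 123.4]
tool_rot: [0.677, 0.736, 0.0, 0.001]
force: [0.1, -2.7, 3.4]
gripper_width: 0.008
finger_force: 1.7
```

Request:
apply_moves:
  increments:
    - [[0, 0, -0.05, 0], [0, 0, -0.1, 0], [0, 0, -0.15, 0], [0, 0, -0.2, 0], [0, 0, -0.2, 0], [0, 0, -0.2, 0], [0, 0, -0.2, 0], [0, 0, -0.2, 0]]

```text
time_s: 21.9
position: [632.0, -199.0, 122.2]
tool_rot: [0.677, 0.736, 0.0, 0.001]
force: [0.8, -1.7, 7.7]
gripper_width: 0.002
finger_force: 3.8
```

Near home. I'll press a little more, to about 14 N.

Request:
apply_moves:
  increments:
    - [[0, 0, -0.05, 0], [0, 0, -0.1, 0], [0, 0, -0.15, 0], [0, 0, -0.2, 0], [0, 0, -0.2, 0], [0, 0, -0.2, 0], [0, 0, -0.2, 0], [0, 0, -0.2, 0]]

```text
time_s: 22.9
position: [632.0, -199.1, 121.8]
tool_rot: [0.677, 0.736, 0.0, 0.001]
force: [-2.5, -1.1, 14.7]
gripper_width: 0.001
finger_force: 7.3
```

```bash
cat > bub.py <<'E'
from h import *
s=get_state(); im=capture("wrist"); save("w%d"%(s["time_s"]*100),im); C=cam("wrist",s)
print(s["time_s"],s["position"],s["force"],np.abs(s["qd"]).max())
p=im[:135,251:262].astype(int).mean((1,2)); print(p[:130].round(0).astype(int).tolist())
f=lambda v:onz(C,[(256,v)],s["position"][2])[0]
v=np.arange(135); b=v[(p>160)]; d=v[(p<95)]; print("bright",b,"dark",d)
t=capture("scene"); cv2.imwrite("pics/v%d.png"%(s["time_s"]*100),np.vstack([im[:300,:,::-1],cv2.resize(t[90:185,185:345,::-1],(512,300),interpolation=2)]))
E
python3 bub.py; ls pics
```

```text
22.9 [ 632.0244364  -199.1151072   121.81576088] [-2.4582553  -1.1493454  14.71486067] 0.0016547696377169775
[124, 124, 124, 124, 125, 129, 138, 139, 138, 137, 134, 131, 131, 131, 132, 132, 131, 132, 133, 132, 132, 132, 132, 132, 132, 132, 132, 132, 132, 133, 133, 133, 133, 133, 133, 133, 103, 48, 52, 115, 128, 127, 127, 139, 164, 170, 170, 171, 172, 174, 176, 178, 179, 178, 178, 178, 178, 178, 179, 179, 179, 181, 180, 180, 178, 160, 148, 134, 133, 134, 119, 60, 63, 106, 129, 131, 133, 133, 133, 133, 133, 133, 133, 133, 133, 133, 133, 133, 133, 133, 133, 133, 133, 133, 133, 133, 133, 133, 133, 133, 133, 133, 132, 133, 133, 133, 133, 131, 78, 31, 37, 48, 56, 51, 46, 40, 34, 29, 25, 36, 66, 79, 85, 92, 113, 138, 138, 138, 138, 138]
bright [44 45 46 47 48 49 50 51 52 53 54 55 56 57 58 59 60 61 62 63 64] dark [ 37  38  71  72 108 109 110 111 112 113 114 115 116 117 118 119 120 121
 122 123]
c1.png
scene0.png
t3.png
t5.png
top0.png
v2290.png
v3.png
v4.png
v5.png
w1.png
w2.png
w2290.png
w3.png
w4.png
w5.png
w6.png
```

View pics/v2290.png

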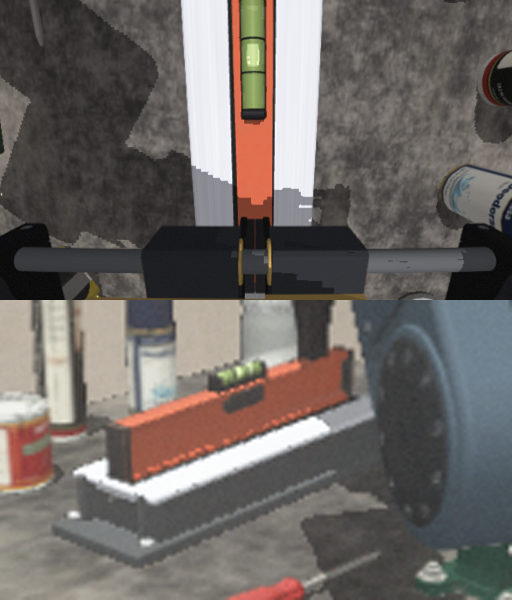

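The bubble (rows 44–65) sits centred between the lines (37.5 and 71.5). The level is upright on the strip, and 14.7 N holds the plate home.

```bash
python3 -c "
from cell import *
print(ticket.job_done())"
```

```text
the job is handed in; nothing more can be done
None
```

The job is handed in at about 23 s: the level stands upright along the strip, the gripper holds it down with about 15 N so the plate is home, and the bubble is centred between the two lines.

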